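# Offer up the inspection cover

### The job

The gear unit's inspection cover is still locked in its drilling fixture: pull the fixture's sprung plunger knob out to its stop, where it stays, lift the cover out by its handle and carry it to the gear unit. Finish while holding it there, level and still, hovering about a centimetre above the open hatch with its four holes squarely over the four threaded holes, so that I can slip the gasket under it and start the screws. Never let the cover touch the gear unit's machined face, leave the other things on the bench where they are, and do not put the cover down or let go of it.

Things in the scene. Friction and masses are not known exactly. Their poses are not given: they have to be found in the camera images.
- cover: flat bright steel plate, 84 mm (its x) by 110 mm (its y) by 8 mm, 0.3 to 0.45 kg, balanced about its middle, with a 14 mm hole in each corner and a black bridge handle on top. Origin: centre of the underside; z up. At the start it lies in the fixture with about 2 mm of play all round; the plunger's pin reaches 9 mm over its edge, so it cannot be lifted until the plunger is out
- cover_grip (a point): centre of the cover's handle bar, 40 mm above the underside; the bar runs along the cover's x: 52 mm long, 12 mm wide, 12 mm high, with 26 mm of free height under it between two 11 mm legs
- cover_hole0 (a point): cover's hole at its -x, -y corner: 29 mm and 42 mm from the middle, point at the underside
- cover_hole2 (a point): cover's hole at its +x, +y corner, diagonally across from hole0. The pattern (58 by 84 mm) is the same after a half turn: either way round will do
- fixture: fixed drilling fixture: dark steel base 122 by 146 by 16 mm, rest buttons (cover's underside 24 mm above the worktop), low locator blocks (tops 30 mm up) and at its front (-x) an aluminium bracket 49 mm high that carries the plunger. Origin: on the worktop under the middle of the cover's seat; the cover lies with its axes along the fixture's
- plunger (a joint): travel of the sprung plunger: 0 = in (pin over the cover), 0.016 m = out at its stop. It slides along the fixture's -x, level. The spring pushes it back in (about 6 N to start it) until it is more than 9 mm out; beyond that it snaps to its stop and stays out
- knob_grip (a point): middle of the plunger's round black knob, 37.5 mm above the worktop: axis along the fixture's x, 29 mm long, 23 mm in diameter with a 27 mm collar at its outer end, free all round; moves with the plunger
- gearbox: fixed grey gear unit, 100 by 146 mm over its feet, 80 mm high, shaft stub at its front (-x), open hatch in its top: a machined flange 94 mm (its x) by 120 mm (its y) with a 38 by 62 mm opening and four threaded 8 mm holes in the same pattern as the cover's. Origin: on the worktop under its middle; z up
- gearbox_face (a point): middle of the machined top face, 80 mm above the worktop, axes as the gear unit's
- gearbox_hole0 (a point): threaded hole at the gear unit's -x, -y corner, 29 mm and 42 mm from the middle, in the top face
- gearbox_hole2 (a point): threaded hole at its +x, +y corner, in the top face
- screw_a: dark hex bolt lying on the bench, 56 mm long, not to be moved
- screw_b: dark hex bolt lying on the bench, 56 mm long, not to be moved
- bush: grey flanged bush, 41 mm across, 33 mm high, not to be moved
- ring_nut: plain steel coupling ring lying flat, 60 mm across, 21 mm high, not to be moved
- wall_cab_r: yellow wall cabinet over the back of the bench; with its neighbour on the left it overhangs everything beyond x = 0.55 m from 0.45 m above the worktop upwards: the arm's wrist must keep clear, so swing with the arm drawn in
Not all that is in view belongs to the job. Of the things that look like the fixture, the larger one is meant.

How it is judged:
On the way, in this order (a step that is already met when the one before it is completed fails the run):
1. the plunger is out at its stop while the cover still lies in the fixture (value of joint plunger above 0.014 m and z of cover in the frame of fixture below 0.029 m and horizontal distance between cover and fixture below 0.006 m), for 0.2 s.
2. the cover is lifted clear of the fixture in the gripper (z of cover in the frame of fixture above 0.05 m and contact force between cover and the fingers above 1 N and contact force between cover and fixture below 0.1 N), for 0.1 s.
At the end, for the whole second after the job is handed in: The cover is held in the gripper, still, level within 0.06 rad, its underside 4 to 20 mm above the gear unit's top face and not touching it, its corner holes within 4 mm (from above) of the threaded holes, either way round; the plunger is still out (over 14 of its 16 mm) (z of cover in the frame of gearbox_face between 0.004 and 0.02 m and ((horizontal distance between cover_hole0 and gearbox_hole0 below 0.004 m and horizontal distance between cover_hole2 and gearbox_hole2 below 0.004 m) or (horizontal distance between cover_hole0 and gearbox_hole2 below 0.004 m and horizontal distance between cover_hole2 and gearbox_hole0 below 0.004 m)) and angle between cover's own z axis and vertical below 0.06 rad and contact force between cover and the fingers above 1 N and contact force between cover and gearbox below 0.1 N and linear speed of cover below 0.01 m/s and value of joint plunger above 0.014 m); the arm keeps its last pose, push and grip.
It fails at once if the cover touches the gear unit (contact force between cover and gearbox above 1 N).
It fails at once if one of the bolts, the bush or the steel ring is moved by more than 20 mm (distance of any of screw_a, screw_b, bush, ring_nut from where it was at the start of the episode above 0.02 m).
It also fails if it takes over 56 s, if anything falls off the work surface, if the arm or the gripper's body presses on something with over 40 N, if the wrist force passes 120 N, or if a joint passes its speed limit or range.

### The arm

A 6-joint arm with a two-finger parallel gripper is mounted at the origin on a cart in front of the work surface, level with it; the furniture and walls round the work are solid. World frame = base frame: x ahead of the robot, y to its left, z up, the work surface at z = 0. Lengths are in m, angles in rad, forces in N, time in s.
With the tool pointing down it reaches from about 0.35 to 0.725 m from the base axis. Payload 4.3 kg.
Tool frame: the origin (TCP) lies midway between the tips of the shut fingers; the grasp point (between the pads) lies 19 mm behind it; z points along the fingers, y is the line along which they close (so a half turn about z gives the same grasp; the last joint's range is limited). The gripper opens to 85 mm and grips with 20 to 120 N. Pads are 22 mm wide; open, the fingers measure 114 mm over their backs; the gripper's body (76 mm by 85 mm) begins 54 mm behind the grasp point. The pads swing forward as they close: fully open they stand 13 mm farther back than shut.
Start: joints at [-1.392, 0.377, 0.081, 1.274, 0, 1.46], TCP at [0.164, -0.551, 0.231] pointing down, gripper open.
Joint ranges: [-2.72, 2.72], [-0.84, 1.66], [-1.02, 1.22], [-1.77, 2.12], [-1.37, 1.28], [-3.14, 3.14]. Speed limits (rad/s): [2.57, 2.57, 3.14, 3.14, 3.14, 3.14].

### API

Orientations are given as a unit quaternion [x, y, z, w].
In Python, from cell import r, optics, ticket gives the robot as it stands.
- The arm moves only by the tool move_arm, never from a script. Its argument "series" is one flat list of numbers, 7 for each row, row after row: the shift along the tool's x, y, z in units of 1 m (1.0 is 1 m), then the turn, a rotation vector about the tool's x, y, z in units of 0.5 rad (1.0 is 0.5 rad), then the closure in counts, from 0 (fully open) to 255 (shut). In form: [tx, ty, tz, rx, ry, rz, gripper, tx, ty, tz, rx, ry, rz, gripper, ...]. A call has 1 to 12 rows; each row shifts and turns the commanded pose from where the row before left it, along the tool's axes as they then stand; what a row does not reach is not made up. A row lasts 1/10 s, in which the tool goes at most 50 mm and 8.59 degrees, less where a joint would pass 70% of its speed; a pose out of reach is approached as far as the arm can. A call with a number of a shift or a turn outside -1 to 1 is refused whole. A call with a gripper value outside its range is refused whole. The fingers move at their own pace and stop on an object; "grip_force" is the grip in N (left out, the last holds). Time passes only in rows, so rows that do not move let the fingers close. It gives the time, the measured TCP pose, the force, the opening and the grip force at its end, in the units of the state.
- r.sense(): the state, without advancing time (a new reading comes with each control period).
- optics.capture(name): name is "scene" or "top" or "wrist"; returns a dict with "image" (420x560x3 uint8, red, green, blue), "fovy" (degrees; the focal length in pixels is half the picture's height over the tangent of half this angle, whatever the lens; pixels are square), "cx", "cy" (the principal point, pixels), "rvec" (rotation vector, rad) and "tvec" (3), from world to camera coordinates, as OpenCV has them. Camera axes: x right, y down, z forward; pixel columns grow to the right and rows downward; lengths in m; the calibration is good to about 2 mm. A picture is of the moment at which its call begins. There is no depth.
- ticket.hand_in(): hands the job in; it is judged then, once.
The state is a dict: "clock": time; "joint_pos": joint angles; "joint_vel": joint speeds; "joint_efforts": joint torques, N m; "eef_pos": TCP position; "tcp_rot": TCP orientation; "contact_force": force on the tool from outside, world axes, zero at the start; "torque": the same for the moment, N m; "width": finger opening in m; "gripper_force": force on a finger pad.
Only numpy, scipy, OpenCV 4.12 (cv2) and the standard library are available. Lean on these libraries where they do the work, as an engineer would, in place of code of your own. Each camera call takes 0.05 s, during which the arm holds its last target. There are 200 camera calls.

## Working session

There is one attempt and no reset: what is moved stays moved. The work goes in short steps, Python scripts to look and compute and a tool call to move; the robot and the scene stay as the last step left them, time stands still between calls to the robot, and variables do not carry over. Pictures are saved under pics/ and viewed, at most 12 in all, crops included, and the job is handed in when it is done.

Besides the shell and the picture viewer there is one more tool, called after "Emit:" by a JSON object that holds its "name" and its "arguments". move_arm: Moves the arm, as the interface text tells. Shifts and turns lie within -1 to 1; 1 stands for 1 m of shift or 0.5 rad of turn. Its arguments: {"type":"object","properties":{"series":{"type":"array"},"grip_force":{"type":"number"}},"required":["series"]}

```bash
mkdir -p pics
cat > h.py <<'E'
import numpy as np, cv2
from cell import r, optics, ticket
from scipy.spatial.transform import Rotation as R
def cap(n,save=None):
    c=optics.capture(n)
    if save: cv2.imwrite('pics/'+save,c['image'][:,:,::-1])
    M=cv2.Rodrigues(np.array(c['rvec'],float))[0]; t=np.array(c['tvec'],float)
    f=c['image'].shape[0]/2/np.tan(np.radians(c['fovy'])/2)
    return dict(img=c['image'],M=M,t=t,f=f,cx=c['cx'],cy=c['cy'],C=-M.T@t)
def ray(c,p):
    d=c['M'].T@np.array([(p[0]-c['cx'])/c['f'],(p[1]-c['cy'])/c['f'],1]); return d/np.linalg.norm(d)
def onz(c,p,z):
    d=ray(c,p); return c['C']+d*(z-c['C'][2])/d[2]
def proj(c,X):
    q=c['M']@np.array(X)+c['t']; return c['f']*q[:2]/q[2]+[c['cx'],c['cy']]
def tri(c1,p1,c2,p2):
    d1,d2=ray(c1,p1),ray(c2,p2)
    s=np.linalg.lstsq(np.c_[d1,-d2],c2['C']-c1['C'],rcond=None)[0]
    a,b=c1['C']+s[0]*d1,c2['C']+s[1]*d2
    return (a+b)/2,np.linalg.norm(a-b)
E
python3 - <<'E'
from h import *
for n in ('scene','top','wrist'):
    c=cap(n,n+'0.png'); print(n,c['f'],c['C'].round(3),c['M'][2].round(3))
s=r.sense(); print(s)
E
```

```text
scene 523.5015459934897 [-0.166  0.982  1.14 ] [ 0.485 -0.649 -0.586]
top 464.40408201611535 [ 0.463 -0.027  1.63 ] [ 0.058  0.018 -0.998]
wrist 369.0871528056096 [ 0.228 -0.531  0.373] [-0.254 -0.074 -0.964]
{'clock': 0.15, 'joint_pos': array([-1.39231900e+00,  3.77931901e-01,  7.99608152e-02,  1.27440629e+00,
       -4.69127191e-05,  1.46047685e+00]), 'joint_vel': array([-0.00089101, -0.00228245,  0.00466665,  0.00153439, -0.00047851,
        0.00145813]), 'joint_efforts': array([ 7.49075625e-04, -4.64036500e+01,  2.70169812e+01,  1.38963573e-02,
       -2.43390946e-05,  1.78166960e-05]), 'eef_pos': array([ 0.16365232, -0.55070464,  0.23056545]), 'tcp_rot': array([ 9.89592341e-01,  1.43897090e-01, -5.03776969e-05, -7.89264911e-04]), 'contact_force': array([-0.95277984, -1.3977964 ,  0.25182511]), 'torque': array([ 0.00220042, -0.0202882 ,  0.02811885]), 'gripper_force': 0.0, 'width': 0.08535622691521184}
```

View pics/top0.png

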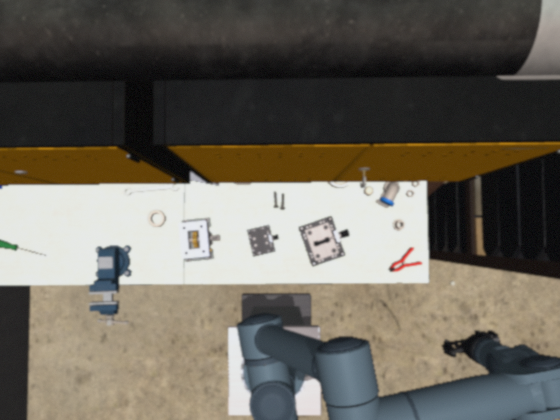

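View pics/scene0.png

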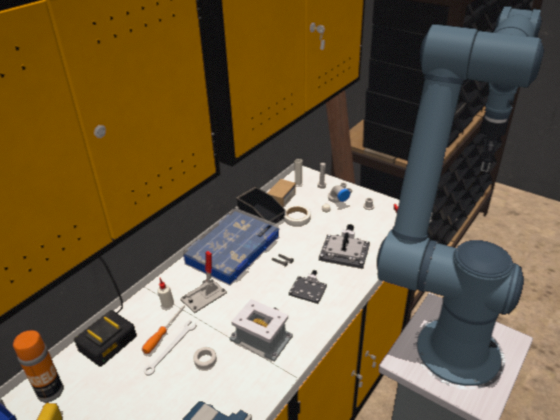

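The top view shows the fixture at about (322,241) with its knob at (344,233), the gear unit at (197,240) with its stub at (215,238), the decoy fixture at (261,240) and the bolts at (279,201). The scene view shows the fixture at (345,247), its handle at about (348,237), and the gear unit at (262,325).

Run:
```python
from h import *
c=cap('top');s=cap('scene')
for n,p,z in (('handle',(322,241),.06),('knob',(345,233),.0375),('gear',(197,240),.08),('stub',(216,238),.04),('decoy',(261,240),.02),('decoyknob',(276,237),.03),('bolts',(279,201),.005),('bush',(398,225),.03),('ring',(157,218),.02)):
    X=onz(c,p,z); print(n,X.round(3),np.hypot(*X[:2]).round(3),proj(s,X).round(0))
print(tri(c,(322,241),s,(347,241)),tri(c,(197,240),s,(262,318)))
# crops upscaled
a=cv2.resize(c['img'][170:290,140:420],None,fx=2.8,fy=2.8,interpolation=cv2.INTER_CUBIC)
b=cv2.resize(s['img'][210:290,290:410],None,fx=3,fy=3,interpolation=cv2.INTER_CUBIC)
out=np.zeros((600,800,3),np.uint8); out[:a.shape[0],:a.shape[1]]=a; out[340:340+b.shape[0],:b.shape[1]]=b
b=cv2.resize(s['img'][285:365,220:340],None,fx=3,fy=3,interpolation=cv2.INTER_CUBIC);out[340:340+b.shape[0],400:400+b.shape[1]]=b
cv2.imwrite('pics/crop1.png',out[:,:,::-1])
q=r.sense(); T=R.from_quat(q['tcp_rot']); w=cap('wrist')
print('cam in tool',T.inv().apply(w['C']-q['eef_pos']).round(4),(T.as_matrix().T@w['M'].T).round(3)); print(T.as_matrix().round(3))
```

```text
handle [ 0.445 -0.167  0.06 ] 0.475 [345. 238.]
knob [ 0.471 -0.248  0.038] 0.533 [350. 228.]
gear [0.451 0.251 0.08 ] 0.517 [264. 315.]
stub [0.457 0.193 0.04 ] 0.497 [275. 311.]
decoy [0.449 0.04  0.02 ] 0.451 [308. 285.]
decoyknob [ 0.459 -0.012  0.03 ] 0.459 [315. 271.]
bolts [ 0.585 -0.023  0.005] 0.586 [284. 260.]
bush [ 0.497 -0.43   0.03 ] 0.658 [369. 201.]
ring [0.528 0.402 0.02 ] 0.664 [206. 354.]
(array([ 0.44207101, -0.1695926 ,  0.04910153]), np.float64(0.006208900371383315)) (array([0.45266337, 0.25425329, 0.07008071]), np.float64(0.003578819954566528))
cam in tool [ 0.0674 -0.0007 -0.1425] [[ 0.    -0.964 -0.265]
 [ 1.     0.     0.   ]
 [-0.    -0.265  0.964]]
[[ 0.959  0.285 -0.   ]
 [ 0.285 -0.959  0.001]
 [ 0.    -0.001 -1.   ]]
```

View pics/crop1.png

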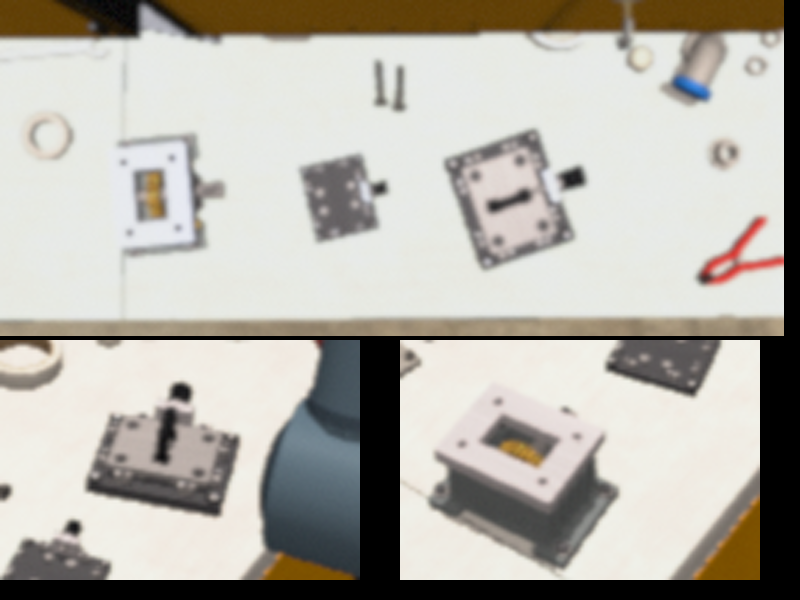

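Emit:
{"name": "move_arm", "arguments": {"series": [0,0,0,0,0,-0.287,0,0,0,0,0,0,-0.287,0,0,0,0,0,0,-0.287,0,0,0,0,0,0,-0.287,0,0,0,0,0,0,-0.287,0,0,0,0,0,0,-0.287,0,0,0,0,0,0,-0.287,0,0,0,0,0,0,-0.287,0,0,0,0,0,0,-0.287,0,0,0,0,0,0,-0.287,0,0,0,0,0,0,-0.287,0]}}

```text
clock: 1.4
eef_pos: [0.1638, -0.5512, 0.2313]
tcp_rot: [0.593, 0.806, 0.0, -0.0]
contact_force: [0.7, 0.2, -1.0]
width: 0.0853
gripper_force: 0.0
```

Emit:
{"name": "move_arm", "arguments": {"series": [0.025,0.038,-0.002,0,0,0,0,0.025,0.038,-0.002,0,0,0,0,0.025,0.038,-0.002,0,0,0,0,0.025,0.038,-0.002,0,0,0,0,0.025,0.038,-0.002,0,0,0,0,0.025,0.038,-0.002,0,0,0,0,0.025,0.038,-0.002,0,0,0,0,0.025,0.038,-0.002,0,0,0,0,0.025,0.038,-0.002,0,0,0,0,0.025,0.038,-0.002,0,0,0,0,0,0,0,0,0,0,0]}}

```text
clock: 2.5
eef_pos: [0.4569, -0.1972, 0.2516]
tcp_rot: [0.592, 0.806, 0.001, 0.0]
contact_force: [-0.8, -0.8, -0.8]
width: 0.0851
gripper_force: 0.0
```

Run:
```python
from h import *
w=cap('wrist','w1.png'); q=r.sense(); print(q['eef_pos'],R.from_quat(q['tcp_rot']).as_matrix().round(3),q['joint_pos'].round(2),q['contact_force'])
np.save('w1.npy',w,allow_pickle=True)
```

```text
[ 0.45541283 -0.1991313   0.25136657] [[-0.297  0.955  0.   ]
 [ 0.955  0.297 -0.   ]
 [-0.     0.    -1.   ]] [-0.54  0.21 -0.09  1.26 -0.    0.73] [-0.42863474 -1.20643985  0.65091033]
```

View pics/w1.png

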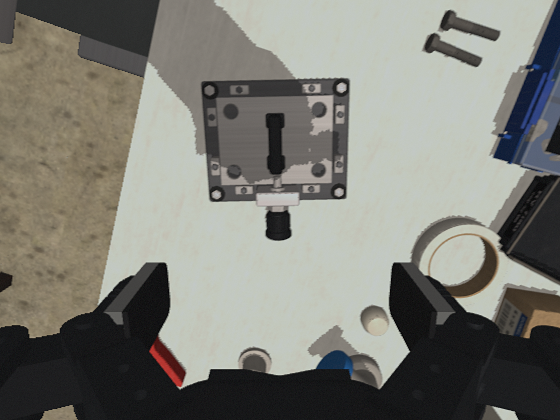

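The wrist view shows the cover with its holes at (231,111), (319,110), (234,172) and (317,171). The handle bar is at (275,143) and the knob at (278,223).

```bash
cat >> h.py <<'E'
def blob(c,box,thr,cmp='dark'):
    """connected dark blobs in box (x0,y0,x1,y1): centre, area, minAreaRect"""
    x0,y0,x1,y1=box; g=c['img'][y0:y1,x0:x1].max(2)
    m=((g<thr) if cmp=='dark' else (g>thr)).astype(np.uint8)
    cs=cv2.findContours(m,cv2.RETR_EXTERNAL,cv2.CHAIN_APPROX_NONE)[0]
    out=[]
    for k in cs:
        a=cv2.contourArea(k)
        if a>15:
            (u,v),s,an=cv2.minAreaRect(k); out.append((round(a),round(u+x0,1),round(v+y0,1),tuple(np.round(s,1)),round(an,1)))
    return sorted(out,reverse=True)[:5]
E
python3 - <<'E'
from h import *
w=np.load('w1.npy',allow_pickle=True).item()
print('handle',blob(w,(255,105,295,182),40)); print('knob',blob(w,(255,205,300,250),40))
H=[(231,111),(319,110),(317,171),(234,172)]
P=[]
for u,v in H:
    b=w['img'][v-12:v+13,u-12:u+13].max(2); print(u,v,b[12],blob(w,(u-12,v-12,u+13,v+13),80)[:2]); P.append(onz(w,(u,v),.032))
P=np.array(P);print(P.round(4));print('mean',P.mean(0),[np.linalg.norm(P[i]-P[i-1]).round(4) for i in range(4)])
d=(P[0]+P[1]-P[2]-P[3]);print('yaw x',np.degrees(np.arctan2(d[1],d[0])))
print('bar',onz(w,(275,143),.07),'knob',onz(w,(278,223),.045))
E
```

```text
handle [(771, 275.0, 143.1, (np.float64(60.0), np.float64(17.1)), 88.8)]
knob [(570, 278.0, 225.0, (np.float64(28.0), np.float64(24.0)), 90.0)]
231 111 [108 108 106  96  74  57  54  53  56  56  55  55  56  55  56  56  54  54
  61  84 105 109 109 110 107] [(160, 230.0, 111.0, (np.float64(14.0), np.float64(14.0)), 90.0)]
319 110 [113 114 112 120 118  89  82  84  84  85  84  86  85  83  85  76  54  54
  66 117 164 179 178 180 178] [(35, 321.7, 111.5, (np.float64(6.5), np.float64(13.4)), 28.6)]
317 171 [169 171 171 172 170 157 114  71  83  85  85  85  85  85  83  69  53  51
  53  63 106 154 172 171 172] [(44, 320.0, 171.5, (np.float64(7.8), np.float64(12.0)), 45.0)]
234 172 [163 162 162 157 124  76  57  65  72  79  83  83  83  82  82  82  77  61
  59  82 100 102 100 101 101] [(75, 234.1, 171.2, (np.float64(13.0), np.float64(13.0)), 18.4)]
[[ 0.3956 -0.152   0.032 ]
 [ 0.4751 -0.1261  0.032 ]
 [ 0.4924 -0.1821  0.032 ]
 [ 0.4141 -0.2077  0.032 ]]
mean [ 0.44431821 -0.16698785  0.032     ] [np.float64(0.0587), np.float64(0.0836), np.float64(0.0586), np.float64(0.0824)]
yaw x 107.7515759720335
bar [ 0.44364546 -0.16453919  0.07      ] knob [ 0.47042193 -0.24136172  0.045     ]
```

Emit:
{"name": "move_arm", "arguments": {"series": [-0.011,0,0.033,0,0,-0.005,0,-0.011,0,0.033,0,0,-0.005,0,-0.011,0,0.033,0,0,-0.005,0,-0.012,0,0.032,0,0,-0.005,0,0,0,0,0,0,0,0,0,0,0,0,0,0,0]}}

```text
clock: 3.15
eef_pos: [0.4662, -0.2445, 0.1202]
tcp_rot: [0.592, 0.806, -0.0, -0.001]
contact_force: [0.9, 0.0, 0.1]
width: 0.0856
gripper_force: 0.0
```

Run:
```python
from h import *
w=cap('wrist','w2.png'); q=r.sense(); print(q['eef_pos'],R.from_quat(q['tcp_rot']).as_matrix()[:,0].round(3))
np.save('w2.npy',w,allow_pickle=True)
```

```text
[ 0.46724059 -0.24472561  0.12140583] [-0.301  0.954 -0.001]
```

View pics/w2.png

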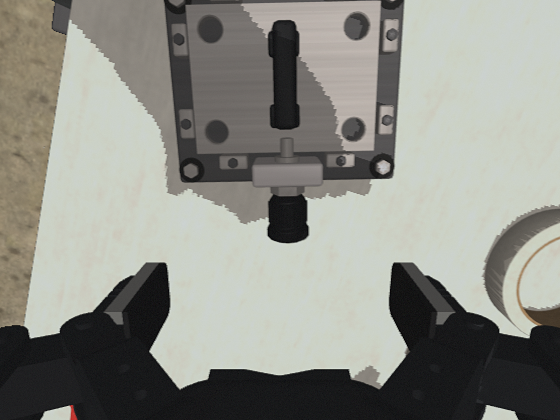

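The closer wrist view shows the knob at (288,218) with its collar at the outer end, the bar at (285,74), and the holes at (210,29), (357,26), (217,131) and (354,129).

Run:
```python
from h import *
a=np.load('w1.npy',allow_pickle=True).item();b=np.load('w2.npy',allow_pickle=True).item()
k1=blob(a,(255,205,300,250),40);k2=blob(b,(260,194,320,255),40);h2=blob(b,(265,10,310,135),40);h1=blob(a,(255,105,295,182),40)
print(k1[:2],k2[:2],h1[:1],h2[:2])
print('knob',tri(a,k1[0][1:3],b,k2[0][1:3]));print('bar',tri(a,h1[0][1:3],b,h2[0][1:3]))
P=[]
for p,q in zip([(230.5,111),(319,110.5),(317.2,171),(234,172)],[(210,29),(357,26),(354,129),(217,131)]):
    X,e=tri(a,p,b,q);P.append(X);print(X.round(4),e.round(4))
P=np.array(P);print(P.mean(0));d=P[0]+P[1]-P[2]-P[3];print(np.degrees(np.arctan2(d[1],d[0])))
print(proj(b,[*(P.mean(0)[:2]+.08*np.array([.305,-.952])),.0375]), b['C'])
for z in (.035,.045): print(onz(b,(288,219),z))
```

```text
[(570, 278.0, 225.0, (np.float64(28.0), np.float64(24.0)), 90.0)] [(1594, 287.1, 218.3, (np.float64(47.6), np.float64(39.3)), 88.0)] [(771, 275.0, 143.1, (np.float64(60.0), np.float64(17.1)), 88.8)] [(2559, 283.8, 74.5, (np.float64(107.3), np.float64(29.7)), 88.5)]
knob (array([ 0.47013098, -0.24035352,  0.05450849]), np.float64(4.8854389726895806e-05))
bar (array([ 0.44391451, -0.16517725,  0.06415717]), np.float64(0.00023722601859221817))
[ 0.3954 -0.1521  0.0313] 0.0006
[ 0.4748 -0.1266  0.0381] 0.0002
[ 0.4903 -0.1798  0.0496] 0.0008
[ 0.4149 -0.206   0.0387] 0.0011
[ 0.44382908 -0.16611422  0.03943106]
108.1561958138565
[282.78184789 212.21389608] [ 0.44642289 -0.17983931  0.26289696]
[ 0.47307362 -0.24630929  0.035     ]
[ 0.4719042  -0.24339263  0.045     ]
```

Emit:
{"name": "move_arm", "arguments": {"series": [0,0.002,0.025,0,0,-0.01,0,0,0.002,0.025,0,0,-0.01,0,0,0,0.025,0,0,0,0,0,0,0.025,0,0,0,0,0,0,0,0,0,0,0,0,0,0,0,0,0,255,0,0,0,0,0,0,255,0,0,0,0,0,0,255,0,0,0,0,0,0,255,0,0,0,0,0,0,255,0,0,0,0,0,0,255,0,0,0,0,0,0,255], "grip_force": 40}}

```text
clock: 4.4
eef_pos: [0.4715, -0.2438, 0.0217]
tcp_rot: [0.587, 0.81, -0.001, 0.001]
contact_force: [-2.1, -0.7, 8.0]
width: 0.024
gripper_force: 38.8
```

Emit:
{"name": "move_arm", "arguments": {"series": [-0.003,0,0,0,0,0,255,-0.003,0,0,0,0,0,255,-0.003,0,0,0,0,0,255,-0.003,0,0,0,0,0,255,-0.002,0,0,0,0,0,255,-0.002,0,0,0,0,0,255,0,0,0,0,0,0,255,0,0,0,0,0,0,255]}}

```text
clock: 5.2
eef_pos: [0.4766, -0.259, 0.0216]
tcp_rot: [0.587, 0.81, -0.001, 0.001]
contact_force: [-3.2, -1.2, 8.4]
width: 0.024
gripper_force: 39.5
```

Emit:
{"name": "move_arm", "arguments": {"series": [0,0,0,0,0,0,0,0,0,0,0,0,0,0,0,0,0,0,0,0,0,0,0,0,0,0,0,0,0,0,0,0,0,0,0,0,0,0,0,0,0,0,0,0,-0.03,0,0,0,0,0,0,-0.03,0,0,0,0,0,0,-0.03,0,0,0,0,0,0,-0.03,0,0,0,0,0,0,0,0,0,0,0]}}

```text
clock: 6.3
eef_pos: [0.479, -0.2599, 0.1448]
tcp_rot: [0.587, 0.81, 0.0, 0.004]
contact_force: [0.0, -0.3, 0.4]
width: 0.0859
gripper_force: 0.0
```

Run:
```python
from h import *
w=cap('wrist','w3.png'); q=r.sense(); print(q['eef_pos'],R.from_quat(q['tcp_rot']).as_matrix()[:,:2].round(3),q['width'])
np.save('w3.npy',w,allow_pickle=True)
```

```text
[ 0.47795608 -0.25925618  0.14263036] [[-0.311  0.95 ]
 [ 0.95   0.311]
 [-0.004  0.003]] 0.08546731252276257
```

View pics/w3.png

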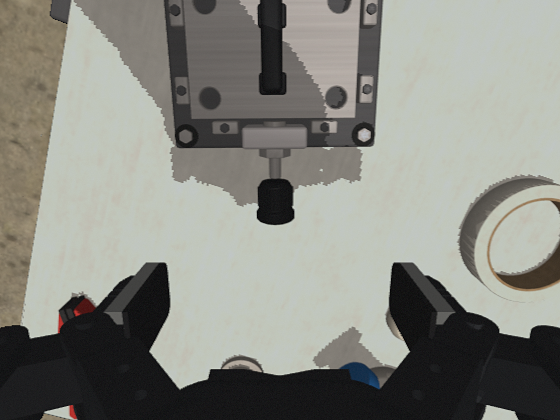

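The picture shows the knob out at (275,200) with its shaft bare at (276,165), and the cover still seated.

Emit:
{"name": "move_arm", "arguments": {"series": [0.025,-0.001,0.005,0,0,0,0,0.025,-0.001,0.005,0,0,0,0,0.025,-0.001,0.005,0,0,0,0,0.025,-0.001,0.005,0,0,0,0,0,0,0,0,0,0,0,0,0,0,0,0,0,0]}}

```text
clock: 6.95
eef_pos: [0.4405, -0.1637, 0.1193]
tcp_rot: [0.587, 0.81, -0.0, -0.001]
contact_force: [-0.8, -0.1, -0.0]
width: 0.0856
gripper_force: 0.0
```

Run:
```python
from h import *
w=cap('wrist','w4.png'); q=r.sense(); T=R.from_quat(q['tcp_rot']);print(q['eef_pos'],T.as_matrix()[:,:2].round(3))
np.save('w4.npy',w,allow_pickle=True)
b=blob(w,(200,120,360,262),40);print(b)
for z in(.064,.07):
    X=onz(w,b[0][1:3],z);print(X,T.inv().apply(X-q['eef_pos']).round(4))
```

```text
[ 0.44125914 -0.16448022  0.11972654] [[-0.311  0.95 ]
 [ 0.95   0.311]
 [ 0.    -0.001]]
[(1835, 283.5, 220.0, (np.float64(82.0), np.float64(27.0)), 90.0)]
[ 0.44156611 -0.15810799  0.064     ] [0.006  0.0023 0.0557]
[ 0.44090935 -0.15632295  0.07      ] [0.0079 0.0022 0.0497]
```

View pics/w4.png

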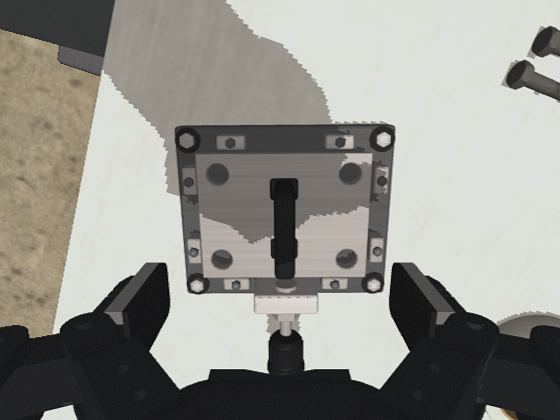

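The picture shows the bar between the fingers, spanning rows 180 to 280 at column 285. That puts it about 3 mm to +y of the tool and square to it.

Emit:
{"name": "move_arm", "arguments": {"series": [0.001,0.0015,0.019,0,0,0,0,0.001,0.001,0.019,0,0,0,0,0,0,0.019,0,0,0,0,0,0,0.019,0,0,0,0,0,0,0,0,0,0,0,0,0,0,0,0,0,255,0,0,0,0,0,0,255,0,0,0,0,0,0,255,0,0,0,0,0,0,255,0,0,0,0,0,0,255,0,0,0,0,0,0,255,0,0,0,0,0,0,255], "grip_force": 80}}

```text
clock: 8.2
eef_pos: [0.4432, -0.1619, 0.0449]
tcp_rot: [0.587, 0.81, -0.0, 0.0]
contact_force: [-1.9, 0.2, 6.2]
width: 0.0104
gripper_force: 78.1
```

Emit:
{"name": "move_arm", "arguments": {"series": [0,0,-0.005,0,0,0,255,0,0,-0.01,0,0,0,255,0,0,-0.015,0,0,0,255,0,0,-0.02,0,0,0,255,0,0,-0.025,0,0,0,255,0,0,-0.03,0,0,0,255,0,0,-0.03,0,0,0,255,0,0,-0.02,0,0,0,255,0,0,0,0,0,0,255,0,0,0,0,0,0,255]}}

```text
clock: 9.2
eef_pos: [0.443, -0.1615, 0.199]
tcp_rot: [0.587, 0.81, 0.0, 0.0]
contact_force: [0.3, -0.1, -4.5]
width: 0.0104
gripper_force: 78.3
```

Run:
```python
from h import *
w=cap('wrist','w5.png'); q=r.sense(); T=R.from_quat(q['tcp_rot']);print(q['eef_pos'],T.as_matrix().round(3),q['contact_force'],q['width'],q['torque'])
np.save('w5.npy',w,allow_pickle=True)
t=cap('top')
# gear flange corners in top view: bright mask
x0,y0,x1,y1=178,212,212,265
g=cv2.cvtColor(t['img'],cv2.COLOR_RGB2GRAY); print(g[240,175:220]); print(g[210:268,185])
```

```text
[ 0.44228189 -0.16114716  0.19811933] [[-0.311  0.95  -0.002]
 [ 0.95   0.311  0.001]
 [ 0.001 -0.001 -1.   ]] [-0.61824143  0.38177261 -4.38506392] 0.010654578783067685 [-0.00067571  0.05733428 -0.00378226]
[235 235 235 235 235 236 236 236 236 236 236 231 215 178 160 169 172 171
 167 160 149 138 140 162 195 223 233 236 236 237 236 230 207 159 116 101
 118 145 161 167 170 173 179 182 193]
[231 231 230 230 231 231 231 231 228 217 185 171 195 225 233 235 227 214
 212 226 234 234 235 235 235 235 236 236 236 236 236 235 236 237 236 237
 236 236 236 236 233 223 198 193 217 230 234 227 200 174 174 197 221 227
 230 229 229 229]
```

View pics/w5.png

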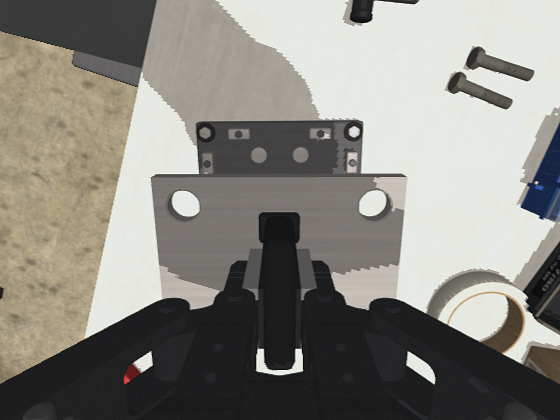

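The cover hangs level in the gripper with its +x holes at (184,204) and (374,204). I'm carrying it to just short of the gear unit to look.

Emit:
{"name": "move_arm", "arguments": {"series": [0.016,0.006,-0.003,0,0,0,255,0.033,0.0117,-0.005,0,0,0,255,0.033,0.0117,-0.005,0,0,0,255,0.033,0.0117,-0.005,0,0,0,255,0.033,0.0117,-0.005,0,0,0,255,0.033,0.0117,-0.005,0,0,0,255,0.033,0.0117,-0.005,0,0,0,255,0.033,0.0117,-0.005,0,0,0,255,0.033,0.0117,-0.005,0,0,0,255,0.033,0.0117,-0.005,0,0,0,255,0.016,0.006,-0.003,0,0,0,255]}}

```text
clock: 10.4
eef_pos: [0.451, 0.19, 0.2488]
tcp_rot: [0.586, 0.81, -0.001, -0.001]
contact_force: [0.9, -0.3, -4.1]
width: 0.0103
gripper_force: 78.3
```

Emit:
{"name": "move_arm", "arguments": {"series": [0,0,0,0,0,0.11,255,0,0,0,0,0,0.11,255,0,0,0,0,0,0.11,255,0,0,0,0,0,0.113,255,0,0,0,0,0,0,255,0,0,0,0,0,0,255]}}

```text
clock: 11.0
eef_pos: [0.4514, 0.1874, 0.2491]
tcp_rot: [0.672, 0.74, -0.001, -0.001]
contact_force: [0.3, -0.2, -3.1]
width: 0.0102
gripper_force: 78.4
```

Run:
```python
from h import *
w=cap('wrist','w6.png'); q=r.sense(); T=R.from_quat(q['tcp_rot']);print(q['eef_pos'],T.as_matrix().round(4))
np.save('w6.npy',w,allow_pickle=True)
```

```text
[0.45161171 0.18740617 0.24933531] [[-9.580e-02  9.954e-01 -1.800e-03]
 [ 9.954e-01  9.580e-02 -5.000e-04]
 [-4.000e-04 -1.800e-03 -1.000e+00]]
```

View pics/w6.png

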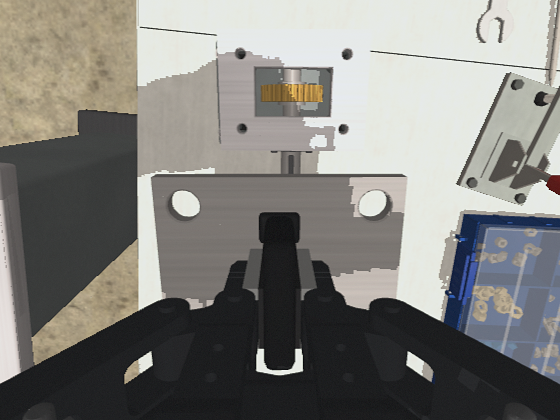

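The picture shows the whole flange with threaded holes at about (241,54), (347,54), (242,128) and (344,128), and the cover's +x holes at (184,204) and (374,204).

```bash
cat >> h.py <<'E'
def hole(c,u,v,k,f=.5):
    """centre of a dark (f>0) or bright hole near (u,v) by Otsu in a window"""
    g=c['img'][v-k:v+k+1,u-k:u+k+1].max(2)
    _,m=cv2.threshold(g,0,1,cv2.THRESH_BINARY_INV+cv2.THRESH_OTSU)
    if f<0: m=1-m
    n,l,s,ce=cv2.connectedComponentsWithStats(m.astype(np.uint8))
    i=min(range(1,n),key=lambda j:np.hypot(*(ce[j]-k))); return ce[i]+[u-k,v-k],s[i][2:]
E
python3 - <<'E'
from h import *
w=np.load('w6.npy',allow_pickle=True).item(); q=r.sense(); T=R.from_quat(q['tcp_rot']);p=q['eef_pos']
px=[]
for u,v in [(347,54),(241,54),(242,128),(344,128)]:
    c,s=hole(w,u,v,10);px.append(c);print(c.round(1),s)
for z in (.08,):
    P=np.array([onz(w,c,z) for c in px]); print(P.round(4),[np.linalg.norm(P[i]-P[i-1]).round(4) for i in range(4)])
    m=P.mean(0); d=P[0]+P[1]-P[2]-P[3];e=P[1]+P[2]-P[0]-P[3]; print(m,np.degrees(np.arctan2(d[1],d[0])),np.degrees(np.arctan2(e[1],e[0]))-90)
    print('gear in tool',T.inv().apply(m-p))
K=[]
for u,v in [(184,204),(374,204)]:
    c,s=hole(w,u,v,22,-1);K.append(c);print(c.round(1),s)
for z in (p[2]-.013,p[2]-.021):
    X=np.array([onz(w,c,z) for c in K]);print('cover holes in tool',T.inv().apply(X-p).round(4),np.linalg.norm(X[0]-X[1]))
np.save('gpx.npy',px)
E
```

```text
[346.7  53.8] [10 11 92]
[240.   53.3] [11 11 95]
[241.6 128. ] [10 10 76]
[342.9 128.5] [ 9 10 79]
[[0.4939 0.2977 0.08  ]
 [0.4104 0.29   0.08  ]
 [0.4156 0.2327 0.08  ]
 [0.4992 0.2403 0.08  ]] [np.float64(0.0576), np.float64(0.0839), np.float64(0.0575), np.float64(0.0839)]
[0.45477365 0.26519881 0.08      ] 95.25641753906916 -264.74782913246224
gear in tool [0.07719319 0.01090975 0.16928771]
[185.3 203.1] [ 28  25 559]
[372.6 197. ] [  45   35 1260]
cover holes in tool [[ 0.0262 -0.0409  0.0131]
 [ 0.029   0.0405  0.0129]] 0.08141837128749299
cover holes in tool [[ 0.024  -0.043   0.0211]
 [ 0.027   0.0426  0.0209]] 0.08561446722488948
```

Emit:
{"name": "move_arm", "arguments": {"series": [0.01,0.0014,0,0,0,0.002,255,0.02,0.0027,0,0,0,0.002,255,0.021,0.0027,0,0,0,0.002,255,0.02,0.0027,0,0,0,0.002,255,0.0104,0.0014,0,0,0,0,255,0,0,0,0,0,0,255,0,0,0,0,0,0,255]}}

```text
clock: 11.75
eef_pos: [0.4553, 0.2694, 0.2501]
tcp_rot: [0.674, 0.739, -0.0, 0.0]
contact_force: [-0.5, -0.0, -3.8]
width: 0.0107
gripper_force: 78.3
```

Run:
```python
from h import *
w=cap('wrist','w7.png'); q=r.sense(); T=R.from_quat(q['tcp_rot']);p=q['eef_pos'];print(p,T.as_matrix().round(4))
a=np.load('w6.npy',allow_pickle=True).item(); px=np.load('gpx.npy'); np.save('w7.npy',w,allow_pickle=True)
for i,X in ((0,[.4939,.2977,.08]),(1,[.4104,.29,.08])):
    g=proj(w,X); print('pred',g.round(1)); c,s=hole(w,*g.round().astype(int),9); print(c.round(1),s,tri(a,px[i],w,c))
cv2.imwrite('pics/c7.png',cv2.resize(w['img'][120:270,140:420,::-1],None,fx=2.8,fy=2.8))
```

```text
[0.455326   0.2690659  0.25016211] [[-9.070e-02  9.959e-01 -2.000e-04]
 [ 9.959e-01  9.070e-02 -8.000e-04]
 [-8.000e-04 -3.000e-04 -1.000e+00]]
pred [327.3 156.6]
[327.5 156.1] [10 10 78] (array([0.49418201, 0.29793625, 0.07849542]), np.float64(8.129195713001468e-05))
pred [228.4 156.6]
[228.6 156. ] [10  9 73] (array([0.41018475, 0.29023384, 0.07792675]), np.float64(0.00010458935533865939))
```

View pics/c7.png

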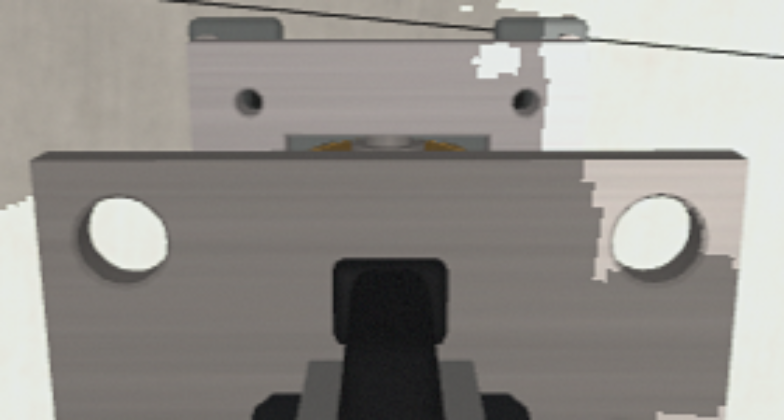

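The crop shows the threaded holes just ahead of the cover, at the predicted pixels. Two views give the face height as 0.078 m, against the stated 0.080 m. The cover hole rims are at full-image (183.9,205.4) and (375.4,204.8), and the top edge is at row 176.8.

Run:
```python
from h import *
w=np.load('w7.npy',allow_pickle=True).item(); q=r.sense(); T=R.from_quat(q['tcp_rot']);p=q['eef_pos']
L=lambda X:T.inv().apply(X-p)
for z in (.011,.013,.015):
    X=[L(onz(w,c,p[2]-z)).round(4)[:2] for c in [(183.9,205.4),(375.4,204.8),(151.8,176.8),(406.8,176.8)]]
    print(z,X,'hole sp',X[1][1]-X[0][1],'w',X[3][1]-X[2][1],'centre',((X[0]+X[1])/2-[.029,0]).round(4),((X[2]+X[3])/2-[.042,0]).round(4))
g=np.array([.4548,.2652,.08]); print('gear in tool',L(g))
```

```text
0.011 [array([ 0.0259, -0.0409]), array([0.0263, 0.0417]), array([ 0.0385, -0.0536]), array([0.0386, 0.0541])] hole sp 0.0826 w 0.1077 centre [-0.0029  0.0004] [-0.0035  0.0003]
0.013 [array([ 0.0254, -0.0414]), array([0.0258, 0.0422]), array([ 0.0381, -0.0543]), array([0.0382, 0.0548])] hole sp 0.08360000000000001 w 0.1091 centre [-0.0034  0.0004] [-0.0038  0.0003]
0.015 [array([ 0.0248, -0.042 ]), array([0.0252, 0.0428]), array([ 0.0377, -0.055 ]), array([0.0378, 0.0555])] hole sp 0.0848 w 0.1105 centre [-0.004   0.0004] [-0.0043  0.0003]
gear in tool [-0.00366927 -0.00081987  0.1701653 ]
```

Emit:
{"name": "move_arm", "arguments": {"series": [0,-0.001,0.01,0,0,0,255,0,0,0.02,0,0,0,255,0,0,0.025,0,0,0,255,0,0,0.025,0,0,0,255,0,0,0.02,0,0,0,255,0,0,0.01,0,0,0,255,0,0,0.01,0,0,0,255,0,0,0.008,0,0,0,255,0,0,0.005,0,0,0,255,0,0,0,0,0,0,255,0,0,0,0,0,0,255]}}

```text
clock: 12.9
eef_pos: [0.4548, 0.2697, 0.1177]
tcp_rot: [0.674, 0.739, 0.0, 0.0]
contact_force: [0.7, 0.1, -4.4]
width: 0.0106
gripper_force: 78.3
```

Run:
```python
from h import *
w=cap('wrist','w8.png'); s=cap('scene'); q=r.sense(); T=R.from_quat(q['tcp_rot']);p=q['eef_pos'];print(p,T.as_matrix().round(4),q['contact_force'],q['width'],T.inv().apply(np.array([.4548,.2652,.08])-p))
np.save('w8.npy',w,allow_pickle=True)
a=cv2.resize(w['img'][120:270,140:420],None,fx=2.8,fy=2.8); b=cv2.resize(s['img'][280:355,210:340],None,fx=2.4,fy=2.4,interpolation=cv2.INTER_CUBIC)
o=np.zeros((600,784,3),np.uint8);o[:420]=a;o[420:600,:b.shape[1]]=b[:180]
cv2.imwrite('pics/c8.png',o[:,:,::-1])
for u,v in ((375,205),(184,205)):
    pass
for X in ([.4939,.2977,.08],[.4104,.29,.08]): print(proj(w,X))
```

```text
[0.45499839 0.26979151 0.11793055] [[-9.100e-02  9.959e-01  1.200e-03]
 [ 9.959e-01  9.100e-02  4.000e-04]
 [ 3.000e-04  1.300e-03 -1.000e+00]] [ 0.40139201 -0.45534063 -3.01260696] 0.010695093293549647 [-0.00456671 -0.00066393  0.03792826]
[361.11915387 193.84938569]
[194.19043298 193.96038717]
```

View pics/c8.png

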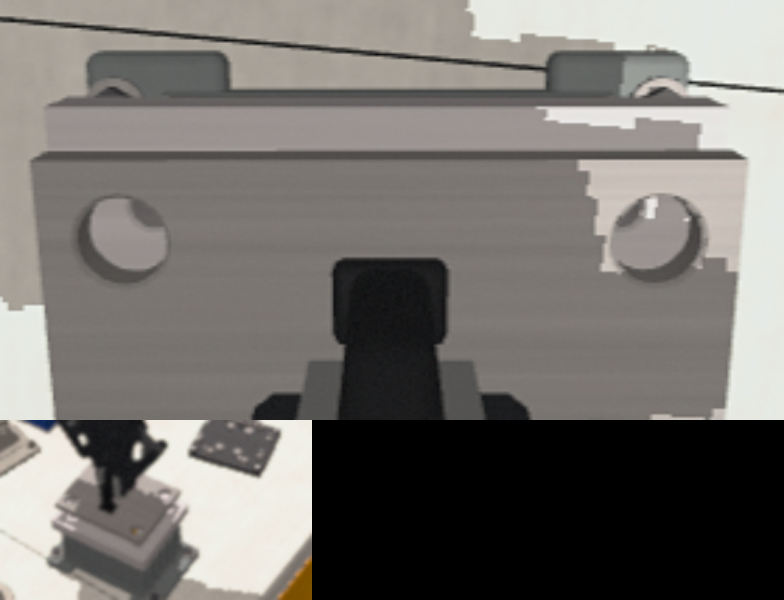

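The cover hovers over the flange. The threaded holes show through its holes at crop (148,205) and (625,212), close to the predicted (152,207) and (619,207). What remains is about 1 mm of correction and 4 mm down.

Emit:
{"name": "move_arm", "arguments": {"series": [-0.0008,-0.0008,0.002,0,0,0,255,0,0,0.002,0,0,0,255,0,0,0,0,0,0,255,0,0,0,0,0,0,255,0,0,0,0,0,0,255,0,0,0,0,0,0,255,0,0,0,0,0,0,255]}}

```text
clock: 13.7
eef_pos: [0.4538, 0.2687, 0.1133]
tcp_rot: [0.674, 0.739, 0.0, 0.0]
contact_force: [0.7, 0.1, -3.7]
width: 0.0105
gripper_force: 78.4
```

Run:
```python
from h import *
w=cap('wrist','w9.png'); E=[]
for i in range(6):
    q=r.sense(); T=R.from_quat(q['tcp_rot']);p=q['eef_pos'];E.append([*T.inv().apply(np.array([.4548,.2652,.08])-p),p[2]]); cap('wrist')
print(np.mean(E,0),np.std(E,0),q['contact_force'],q['width'])
X=T.as_matrix()[:,0]; print(np.degrees(np.arctan2(X[1],X[0])))
g=w['img'].max(2)
for n,(u,v) in dict(L=(184,205),R=(375,205)).items():
    X=[.4104,.29,.08] if n=='L' else [.4939,.2977,.08]; print(n,'threaded pred',proj(w,X))
# plate edge & rim check at the hand
print('edge row', np.argmax(np.abs(np.diff(g[165:185,250].astype(int))))+165)
```

```text
[-0.00352697  0.0007364   0.03327957  0.11327923] [4.29459036e-06 2.87307041e-05 1.59684807e-05 1.59180991e-05] [-0.22920958  1.88590985 -3.23354161] 0.010424549887235936
95.21458463809566
L threaded pred [194.49161723 194.21801874]
R threaded pred [365.60979247 194.1290753 ]
edge row 173
```

```bash
python3 -c "
from h import *
print(ticket.hand_in())"
```

```text
the job is handed in; nothing more can be done
None
```

The job is handed in: the plunger is out at its stop, and the cover is held still and level about 12 mm above the hatch, with its holes within about 1 mm of the threaded ones by my measurement; the judge's verdict was not shown.

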